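# Dock a specimen carrier under the retaining lips

### The job

Put the loose specimen carrier on the open apron of the dock and slide it in under the two overhanging lips, past the spring roller, until its foot is fully home. Press it firmly against the end stop for a moment without ramming or forcing it, then let go and leave it there; do not disturb the other things on the bench.

Things in the scene. Friction and masses are not known exactly. Their poses are not given: they have to be found in the camera images.
- carrier: Loose specimen carrier, about 0.28 kg: flat steel foot 70 (its x) x 56 (y) x 8 mm, corners bevelled 12 (x) x 4 (y) mm, with an upright aluminium grip block on its middle, 30 (x) x 24 (y) mm, from 8 to 62 mm above the underside, a dark disc 3 mm high on top. Origin: centre of the foot's underside, z up. Same after a half turn about z; either end may go in first.
- dock: Dark grey metal dock fixed to the bench. Origin: on its underside, on the channel's centre line; x is the way the carrier slides in, y to the left of that, z up. Base plate 8 mm thick (its top is the sliding floor), 92 mm wide, x = -96 to 90 mm. Open apron: x = -96 to -19 mm; then two low guides, flared outward at 20 degrees, lead into the channel (x = 0 to 68 mm).
- channel_mouth (a point): Middle of the channel's entry, on the floor: x = 0, z = 8 mm in the dock's frame, same axes. Side walls are at y = +-29.25 mm (1.25 mm free each side of the foot). Lips overhang both sides inward to y = +-20.25 mm: undersides 9.8 mm above the floor (1.8 mm above the foot), tops 16.8 mm above it (screw heads 20.5 mm). The grip block passes between them.
- home (a point): Where the carrier's origin is when fully home: on the floor at x = 33, y = 0, z = 8 mm in the dock's frame, same axes (the roller may hold it up to 1.5 mm toward -y). The foot's end then touches the end stop.
- roller (a joint): Sprung steel roller, 16 mm across, in the channel's +y wall, 18.5 mm past the mouth. 0 = out, 5 mm into the channel; grows (m) as the foot pushes it back, by 2 to 5 mm. It presses the foot toward the -y wall with about 5 to 10 N; passing it and sliding on takes about 5 to 12 N of push before the end stop is met.
- end_stop: Steel cross bar that closes the far end of the dock's channel, fixed to the dock, 92 mm wide, 12 mm thick, its top 24.5 mm above the bench. Origin: centre of the face the foot's end meets, 4 mm above the bench; at x = 68 mm, y = 0 in the dock's frame, same axes. Rigid. A firm press is 5 to 15 N on it (on top of the sliding drag); over 25 N is ramming.
- beaker: Small clear beaker, 39 mm wide, 44 mm high: to be left alone. Origin at its underside.
- small_dish: Small clear dish, 53 mm wide, 15 mm high: to be left alone. Origin at its underside.
- marker: Marker pen lying to the left of the dock, 137 mm long, 13 mm thick: to be left alone. Origin at its underside.
- jar: Dark jar, 44 mm wide, 80 mm high: to be left alone. Origin at its underside.

How it is judged:
By the outcome, as a careful person would: the job done as asked, in the order asked, and still so for the second after the job is handed in, with the robot touching nothing.
It also fails if it takes over 67 s, if anything falls off the work surface, if the arm or the gripper's body presses on something with over 40 N, if the wrist force passes 120 N, or if a joint passes its speed limit or range.

### The arm

A 6-joint arm with a two-finger parallel gripper is mounted at the origin on a cart in front of the work surface, level with it; the furniture and walls round the work are solid. World frame = base frame: x ahead of the robot, y to its left, z up, the work surface at z = 0. Lengths are in mm, angles in rad, forces in N, time in s.
With the tool pointing down it reaches from about 350 to 775 mm from the base axis. Payload 7.3 kg.
Tool frame: the origin (TCP) lies at the very end of the fingers, on their centre line; the grasp point (between the pads) lies 19 mm behind it; z points along the fingers, y is the line along which they close (so a half turn about z gives the same grasp; the last joint's range is limited). The gripper opens to 92 mm and grips with 3 to 60 N. Pads are 19 mm wide; open, the fingers measure 130 mm over their backs; the gripper's body (75 mm by 190 mm) begins 47 mm behind the grasp point.
Start: joints at [-1.356, 0.342, 1.524, -0, 1.275, -0.146], TCP at [185.36, -491.209, 226.741] pointing down, gripper open.
Joint ranges: [-2.53, 2.53], [-0.77, 2.02], [0.04, 2.7], [-1, 4.14], [0.28, 2.66], [-3.11, 3.11]. Speed limits (rad/s): [2.57, 2.57, 3.14, 3.14, 3.14, 3.14].

### API

Orientations are given as [roll, pitch, yaw] about the fixed x, y, z axes, in that order (R = Rz(yaw) Ry(pitch) Rx(roll)).
In Python, from plant import get_obs, vision, workorder gives the robot as it stands.
- The arm moves only by the shell command python3 -m pendant 'ROWS' [OPENING]. ROWS is a JSON object of lists of equal length, an entry for each row: "dp": the shift along the tool's x, y, z in m, a list of three; "rotation": the turn, a rotation vector about the tool's x, y, z in rad, a list of three. A call has 1 to 8 rows; each row is the pose to reach, as a shift and turn from the pose commanded when the call began, along the tool's axes at that moment; what a row does not reach only later rows make up. A row lasts 1/8 s, in which the tool goes at most 62.5 mm and 10.7 degrees, less where a joint would pass 70% of its speed; a pose out of reach is approached as far as the arm can. A call with a gripper value outside its range is refused whole. OPENING is the finger opening in m, from 0 to 0.0918, set as the call begins (- or left out, the last holds). The fingers move at their own pace and stop on an object; the grip force is fixed at half the most. Time passes only in rows, so rows that repeat a pose let the fingers close. It gives the time, the measured TCP pose, the force, the opening and the grip force at its end, in the units of the state.
- get_obs(): the state, without advancing time (a new reading comes with each control period).
- vision.capture(name): name is "scene" or "top"; returns a dict with "pixels" (384x512x3 uint8, red, green, blue), "vfov" (degrees; the focal length in pixels is half the picture's height over the tangent of half this angle, whatever the lens; pixels are square), "cx", "cy" (the principal point, pixels), "dist" ([k1, k2, p1, p2, k3] as OpenCV has them; the pictures are not rectified), "pose" (4x4, takes a point from camera to world coordinates). Camera axes: x right, y up, looking along -z (the intrinsics and any distortion apply to the point x, -y, -z); pixel columns grow to the right and rows downward; lengths in mm; the calibration is good to about 2 mm. A picture is of the moment at which its call begins. There is no depth.
- workorder.close_job(): hands the job in; it is judged then, once.
The state is a dict: "time": time; "joint_positions": joint angles; "dq": joint speeds; "tau": joint torques, N m; "tool_pos": TCP position; "tcp_rot": TCP orientation; "contact_force": force on the tool from outside, world axes, zero at the start; "moment": the same for the moment, N m; "grip_width": finger opening in mm; "finger_force": force on a finger pad.
Only numpy, scipy, OpenCV 4.12 (cv2) and the standard library are available. Lean on these libraries where they do the work, as an engineer would, in place of code of your own. Each camera call takes 0.05 s, during which the arm holds its last target. There are 200 camera calls.

## Working session

There is one attempt and no reset: what is moved stays moved. The work goes in short steps, Python scripts to look and compute and a shell command to move; the robot and the scene stay as the last step left them, time stands still between calls to the robot, and variables do not carry over. Pictures are saved under pics/ and viewed, at most 10 in all, crops included, and the job is handed in when it is done.

```bash
ls; mkdir -p pics; python3 - <<'E'
from plant import get_obs, vision
import cv2
o=get_obs(); print({k:o[k] for k in('time','tool_pos','tcp_rot','contact_force','grip_width')})
for n in('top','scene'):
    c=vision.capture(n); cv2.imwrite(f'pics/{n}0.png',c['pixels'][:,:,::-1]); print(n,c['vfov'],c['cx'],c['cy'],c['dist'],c['pose'])
E
```

```text
pics
{'time': 0.0, 'tool_pos': array([ 185.25892648, -490.81592239,  226.04297549]), 'tcp_rot': array([-3.14010692e+00, -1.73057323e-04,  3.60845390e-01]), 'contact_force': array([-0.09337718, -0.00814102, -0.06886017]), 'grip_width': 91.57398126051248}
top 44.06547484595897 260.5723199020456 187.6231149445105 [0.06241848 0.         0.         0.         0.        ] [[-2.39023708e-02  9.94709990e-01 -9.99035205e-02  4.24731832e+02]
 [-9.99693843e-01 -2.44214907e-02 -3.97631542e-03 -4.44010050e+00]
 [-6.39507357e-03  9.97778909e-02  9.94989184e-01  1.19587362e+03]
 [ 0.00000000e+00  0.00000000e+00  0.00000000e+00  1.00000000e+00]]
scene 42.49802773568797 258.96916081070697 193.0645612841186 [0.02083179 0.         0.         0.         0.        ] [[ 4.88109610e-01  4.80528069e-01 -7.28588899e-01 -4.37247670e+02]
 [-8.72772222e-01  2.72754563e-01 -4.04813038e-01 -5.32502460e+02]
 [ 4.20191899e-03  8.33485287e-01  5.52525674e-01  7.58936203e+02]
 [ 0.00000000e+00  0.00000000e+00  0.00000000e+00  1.00000000e+00]]
```

View pics/top0.png

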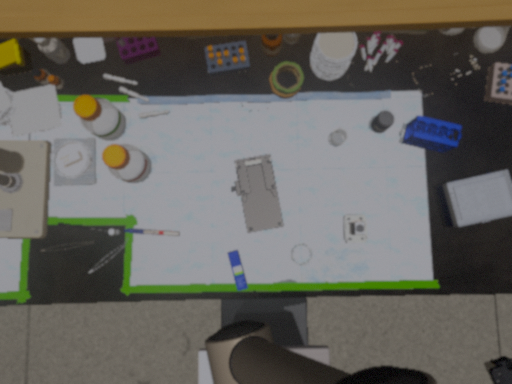

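View pics/scene0.png

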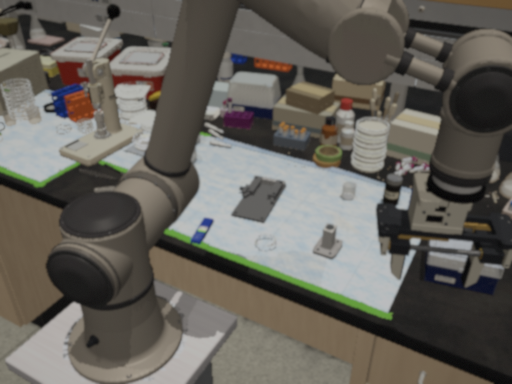

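The top view shows the carrier at about (355,228). The dock is at about (258,193), with its roller and end-stop end at the top and the apron near (262,220). The marker is at (237,270), the dish at (301,254), the beaker at (337,137) and the jar at (382,121). I'll zoom in next.

```bash
python3 - <<'E'
import cv2,numpy as np
im=cv2.imread('pics/top0.png')
a=cv2.resize(im[145:240,220:290],None,fx=6,fy=6,interpolation=cv2.INTER_CUBIC)
b=cv2.resize(im[205:250,335:375],None,fx=9,fy=9,interpolation=cv2.INTER_CUBIC)
o=np.zeros((600,800,3),np.uint8);o[:570,:420]=a;o[:405,430:790]=b
cv2.imwrite('pics/crop0.png',o)
E
```

```text
(no output)
```

View pics/crop0.png

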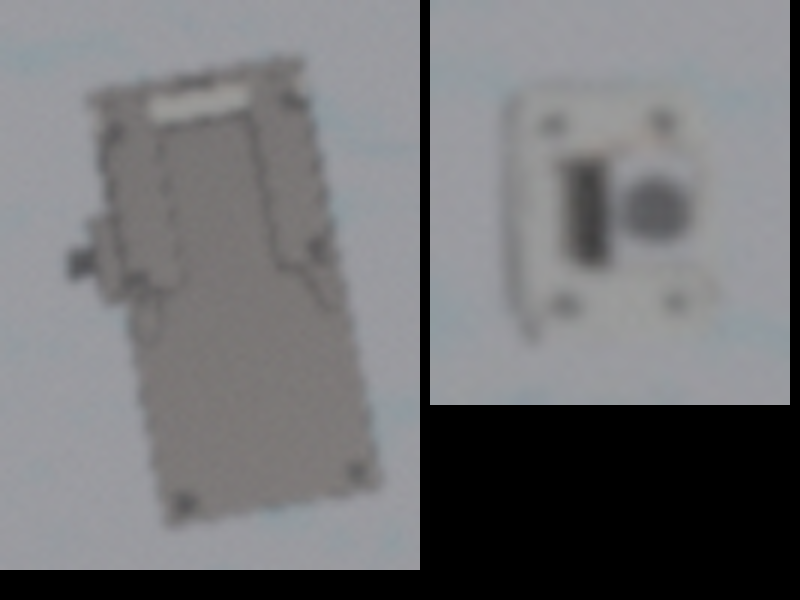

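```bash
cat >h.py <<'E'
import cv2,numpy as np
from plant import get_obs,vision
def cam(c):
    f=192/np.tan(np.radians(c['vfov']/2)); return np.array([[f,0,c['cx']],[0,f,c['cy']],[0,0,1.]])
def proj(c,P):
    P=np.atleast_2d(P).astype(float); T=np.linalg.inv(c['pose']); q=(P@T[:3,:3].T+T[:3,3])*[1,-1,-1]
    return cv2.projectPoints(q,np.zeros(3),np.zeros(3),cam(c),np.array(c['dist']))[0][:,0]
def ray(c,uv,z):
    n=cv2.undistortPoints(np.float64(uv).reshape(-1,1,2),cam(c),np.array(c['dist']))[:,0]
    d=np.c_[n[:,0],-n[:,1],-np.ones(len(n))]@c['pose'][:3,:3].T; o=c['pose'][:3,3]
    return o+d*((z-o[2])/d[:,2])[:,None]
def rect(c,x0,x1,y0,y1,z,s):   # rows: x from x1 down to x0, cols: y from y1 down to y0, s px/mm
    X,Y=np.meshgrid(np.arange(x1,x0,-1/s),np.arange(y1,y0,-1/s),indexing='ij')
    p=proj(c,np.c_[X.ravel(),Y.ravel(),np.full(X.size,z)]).astype(np.float32).reshape(*X.shape,2)
    return cv2.remap(c['pixels'],p[...,0],p[...,1],cv2.INTER_CUBIC)[:,:,::-1]
E
python3 - <<'E'
from h import *
c=vision.capture('top'); 
N=8; c['pixels']=np.mean([c['pixels'].astype(float)]+[vision.capture('top')['pixels'] for _ in range(N)],0).astype(np.uint8)
d=lambda p:((np.array(p)+.5)/6-.5)+[220,145]; k=lambda p:((np.array(p)+.5)/9-.5)+[335,205]
print('dock corners',ray(c,d([(168,522),(381,486)]),8).round(1), 'screws',ray(c,d([(183,503),(356,472)]),8).round(1))
s=ray(c,k([(553,125),(664,122),(565,304),(676,301)]),8); print('carrier',s.round(1),s.mean(0), np.degrees(np.arctan2(*(s[0]+s[1]-s[2]-s[3])[[1,0]])))
print('disc',ray(c,k([(657,210)]),65))
m=s.mean(0); dc=ray(c,[[258,193]],8)[0]
a=rect(c,dc[0]-110,dc[0]+110,dc[1]-70,dc[1]+70,8,2.7); b=rect(c,m[0]-50,m[0]+50,m[1]-45,m[1]+45,8,4)
o=np.zeros((600,800,3),np.uint8);o[:a.shape[0],:a.shape[1]]=a[:600];o[:b.shape[0],400:400+b.shape[1]]=b
cv2.imwrite('pics/rect0.png',o); print(dc,m,a.shape,b.shape)
np.save('top.npy',c['pixels'])
E
```

```text
dock corners [[434.7  35.3   8. ]
 [447.5 -53.6   8. ]] screws [[442.4  28.9   8. ]
 [453.5 -43.3   8. ]]
carrier [[ 458.9 -334.     8. ]
 [ 459.  -364.2    8. ]
 [ 409.8 -334.5    8. ]
 [ 410.  -364.6    8. ]] [ 434.44111433 -349.32724239    8.        ] 0.5598148143984752
disc [[ 434.46930534 -343.82207113   65.        ]]
[530.58182196   7.0956226    8.        ] [ 434.44111433 -349.32724239    8.        ] (594, 378, 3) (400, 360, 3)
```

View pics/rect0.png

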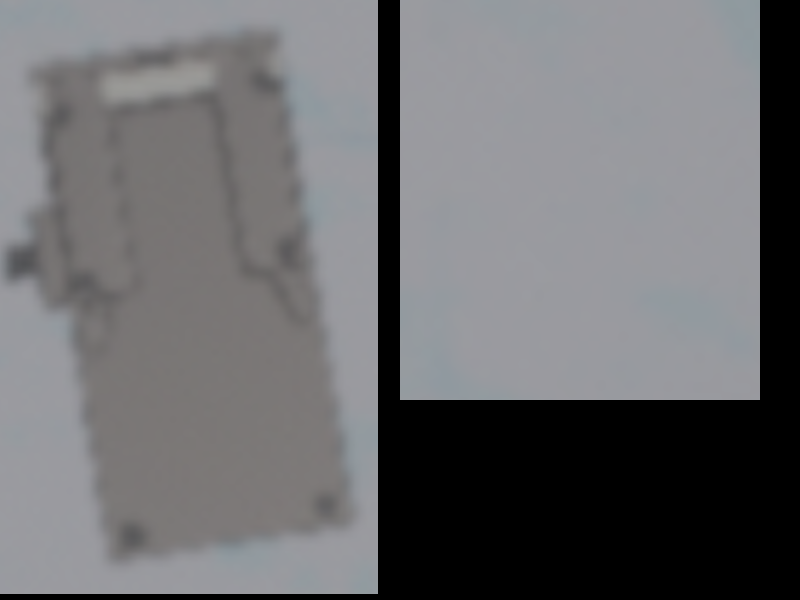

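The rectified dock shows its near edge running from (112,555) to (352,520) and its sides converging toward the top. The carrier crop missed because I left out the 430 px offset, so I'll fix that and fit the edges numerically.

```bash
cat >fit.py <<'E'
from h import *
c=vision.capture('top'); c['pixels']=np.load('top.npy')
dc=np.array([530.58,7.1]); S=2.7
g=cv2.GaussianBlur(cv2.cvtColor(rect(c,dc[0]-115,dc[0]+115,dc[1]-70,dc[1]+70,8,S),cv2.COLOR_BGR2GRAY),(0,0),2).astype(float)
print(g[400,:].astype(int)[::15])
w=lambda r,q:np.c_[dc[0]+115-np.array(r)/S,dc[1]+70-np.array(q)/S]
def cross(v,t=140):  # first falling crossing
    i=np.where((v[:-1]>t)&(v[1:]<=t))[0][0]; return i+(v[i]-t)/(v[i]-v[i+1])
L=w(*zip(*[(r,cross(g[r])) for r in range(390,530,3)]))
n=g.shape[1]-1; R=w(*zip(*[(r,n-cross(g[r,::-1])) for r in range(360,510,3)]))
m=g.shape[0]-1; B=w(*zip(*[(m-cross(g[::-1,q]),q) for q in range(135,335,3)]))
def line(P):
    vx,vy,x,y=cv2.fitLine(P.astype(np.float32),cv2.DIST_HUBER,0,.01,.01).ravel(); 
    e=np.abs((P-[x,y])@[-vy,vx]); return np.array([x,y]),np.array([vx,vy]),e.mean()
l,r,b=line(L),line(R),line(B)
for q in(l,r,b): print(q[0].round(1),np.degrees(np.arctan2(q[1][1],q[1][0])).round(2),q[2].round(2))
def X(a,b): t=np.linalg.solve(np.c_[a[1],-b[1]],b[0]-a[0]); return a[0]+t[0]*a[1]
p,q=X(l,b),X(r,b); print('corners',p,q,np.linalg.norm(p-q))
k=lambda p:((np.array(p)-[430,0]+.5)/9-.5)+[335,205]
s=ray(c,k([(553,125),(664,122),(565,304),(676,301)]),8); print('carrier',s.round(1),s.mean(0), np.degrees(np.arctan2(*(s[0]+s[1]-s[2]-s[3])[[1,0]])))
print('disc',ray(c,k([(657,210)]),65))
M=s.mean(0)
b=rect(c,M[0]-50,M[0]+50,M[1]-45,M[1]+45,8,4);t=rect(c,M[0]-50,M[0]+50,M[1]-45,M[1]+45,65,4)
cv2.imwrite('pics/rect1.png',np.hstack([b,t])); print(M)
E
python3 fit.py
```

```text
[155 154 155 154 155 146 124 120 120 119 120 120 120 120 121 120 120 121
 121 121 121 122 133 154 155 154]
[475.3  45. ] 9.32 0.48
[485.  -49.4] 9.8 0.38
[438.4  -9.2] -81.37 0.39
corners [431.26987   37.739716] [445.5333   -56.190006] 95.006516
carrier [[ 461.5 -216.1    8. ]
 [ 461.6 -246.7    8. ]
 [ 412.2 -217.3    8. ]
 [ 412.4 -247.7    8. ]] [ 436.95130036 -231.94375721    8.        ] 1.2093410616614746
disc [[ 436.8481999  -232.17299609   65.        ]]
[ 436.95130036 -231.94375721    8.        ]
```

View pics/rect1.png

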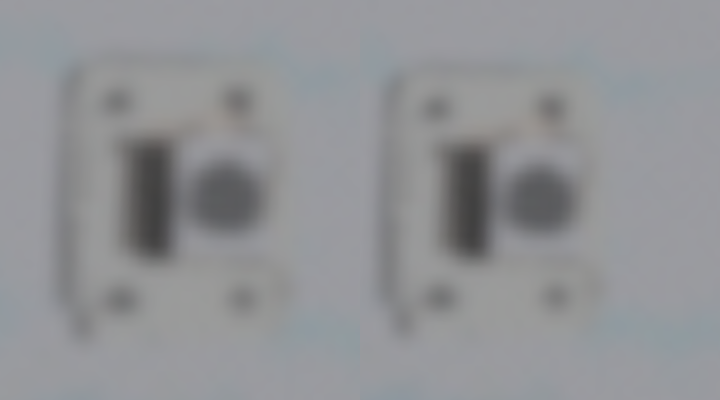

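```bash
cat >go.py <<'E'
import sys
from h import *
from scipy.spatial.transform import Rotation as R
# target x y z yaw(rad), tool down; start = measured pose, or given commanded x y z r p y
a=list(map(float,sys.argv[1:])); o=get_obs()
p,r=(np.array(a[4:7]),a[7:10]) if len(a)>4 else (o['tool_pos'],o['tcp_rot'])
R0=R.from_euler('xyz',r); Rt=R.from_euler('xyz',[np.pi,0,a[3]])
print('dp m',(R0.inv().apply(np.array(a[:3])-p)/1000).round(4),'rot',(R0.inv()*Rt).as_rotvec().round(4))
print(o['time'],o['tool_pos'].round(2),o['tcp_rot'].round(4),o['contact_force'].round(2),o['grip_width'].round(1))
E
python3 go.py 437 -232 130 1.592 185.36 -491.209 226.741 3.14159 0 0.361
```

```text
dp m [ 0.327  -0.1536  0.0967] rot [ 0.     0.    -1.231]Traceback (most recent call last):
  File "go.py", line 9, in <module>
    print(o['time'],o['tool_pos'].round(2),o['tcp_rot'].round(4),o['contact_force'].round(2),o['grip_width'].round(1))
                                                                                             ^^^^^^^^^^^^^^^^^^^^^
AttributeError: 'float' object has no attribute 'round'
```

```bash
sed -i "s/,o\['grip_width'\].round(1)/,o['grip_width']/" go.py
python3 -m pendant '{"dp":[[0.04,-0.02,0.01],[0.08,-0.04,0.02],[0.12,-0.06,0.04],[0.16,-0.08,0.05],[0.20,-0.1,0.06],[0.25,-0.12,0.08],[0.29,-0.14,0.09],[0.327,-0.1536,0.0967]],"rotation":[[0,0,-0.16],[0,0,-0.32],[0,0,-0.48],[0,0,-0.64],[0,0,-0.8],[0,0,-0.96],[0,0,-1.1],[0,0,-1.231]]}' 0.075
python3 -m pendant '{"dp":[[0,0,0],[0,0,0],[0,0,0]],"rotation":[[0,0,0],[0,0,0],[0,0,0]]}'
python3 go.py 437 -232 30 1.592
```

```text
time: 1.6
tool_pos: [437.9, -230.5, 129.6]
tcp_rot: [-3.141, -0.0, 1.597]
contact_force: [-0.2, 0.0, 0.4]
grip_width: 74.9
finger_force: 0.0
time: 1.98
tool_pos: [436.5, -232.9, 130.3]
tcp_rot: [3.141, 0.001, 1.59]
contact_force: [0.2, -0.3, 0.1]
grip_width: 75.1
finger_force: 0.0
dp m [0.001  0.0005 0.1003] rot [ 0.0002  0.0005 -0.0023]
1.975 [ 436.52 -232.93  130.29] [3.1414e+00 5.0000e-04 1.5897e+00] [ 0.25 -0.32  0.1 ] 75.07213980870405
```

```bash

python3 -m pendant '{"dp":[[0,0,0.02],[0,0,0.04],[0,0,0.06],[0,0,0.08],[0,0,0.09],[0,0,0.097],[0,0,0.102],[0,0,0.104]],"rotation":[[0,0,0],[0,0,0],[0,0,0],[0,0,0],[0,0,0],[0,0,0],[0,0,0],[0,0,0]]}'
python3 -m pendant '{"dp":[[0,0,0],[0,0,0],[0,0,0],[0,0,0],[0,0,0],[0,0,0],[0,0,0],[0,0,0]],"rotation":[[0,0,0],[0,0,0],[0,0,0],[0,0,0],[0,0,0],[0,0,0],[0,0,0],[0,0,0]]}' 0.0
```

```text
time: 2.98
tool_pos: [437.2, -232.2, 26.1]
tcp_rot: [3.141, 0.0, 1.592]
contact_force: [-0.1, 0.2, 1.3]
grip_width: 75.0
finger_force: 0.0
time: 3.98
tool_pos: [436.9, -232.0, 26.0]
tcp_rot: [-3.141, -0.0, 1.592]
contact_force: [-3.1, 0.2, 2.9]
grip_width: 30.3
finger_force: 30.0
```

```bash

python3 -m pendant '{"dp":[[0,0,-0.01],[0,0,-0.025],[0,0,-0.045],[0,0,-0.06],[0,0,-0.06],[0,0,-0.06]],"rotation":[[0,0,0],[0,0,0],[0,0,0],[0,0,0],[0,0,0],[0,0,0]]}'
python3 -m pendant '{"dp":[[0.02,0.004,0],[0.06,0.012,0],[0.1,0.02,0],[0.14,0.028,0],[0.18,0.036,0],[0.21,0.042,0],[0.2284,0.0457,0],[0.2284,0.0457,0]],"rotation":[[0,0,-0.02],[0,0,-0.04],[0,0,-0.06],[0,0,-0.08],[0,0,-0.1],[0,0,-0.12],[0,0,-0.141],[0,0,-0.141]]}'
python3 -m pendant '{"dp":[[0,0,0.01],[0,0,0.02],[0,0,0.03],[0,0,0.035],[0,0,0.04],[0,0,0.04],[0,0,0.04],[0,0,0.04]],"rotation":[[0,0,0],[0,0,0],[0,0,0],[0,0,0],[0,0,0],[0,0,0],[0,0,0],[0,0,0]]}'
python3 go.py 477.8 -2.7 36 1.733
python3 - <<'E'
from h import *
c=vision.capture('top'); c['pixels']=np.mean([vision.capture('top')['pixels'] for _ in range(6)],0).astype(np.uint8)
a=rect(c,420,620,-70,70,12,3); s=vision.capture('scene'); 
b=cv2.resize(s['pixels'][120:260,200:340,::-1],(375,375),interpolation=cv2.INTER_CUBIC); o=np.zeros((600,800,3),np.uint8);o[:,:a.shape[1]]=a;o[:375,425:]=b
cv2.imwrite('pics/apr.png',o)
E
```

```text
time: 4.72
tool_pos: [436.8, -231.9, 85.7]
tcp_rot: [-3.141, -0.0, 1.592]
contact_force: [0.4, -0.2, -1.8]
grip_width: 30.1
finger_force: 30.0
time: 5.72
tool_pos: [477.5, -1.6, 85.3]
tcp_rot: [-3.14, -0.0, 1.735]
contact_force: [-0.6, -0.0, -1.8]
grip_width: 30.0
finger_force: 30.0
time: 6.72
tool_pos: [478.2, -2.8, 46.3]
tcp_rot: [3.141, 0.0, 1.733]
contact_force: [-0.0, -0.3, -1.3]
grip_width: 29.9
finger_force: 30.0
dp m [ 0.0001 -0.0004  0.0103] rot [ 0.0007  0.0003 -0.0001]
6.725 [478.2   -2.77  46.31] [3.1409e+00 3.0000e-04 1.7329e+00] [-0.04 -0.3  -1.3 ] 29.932737686957378
```

View pics/apr.png

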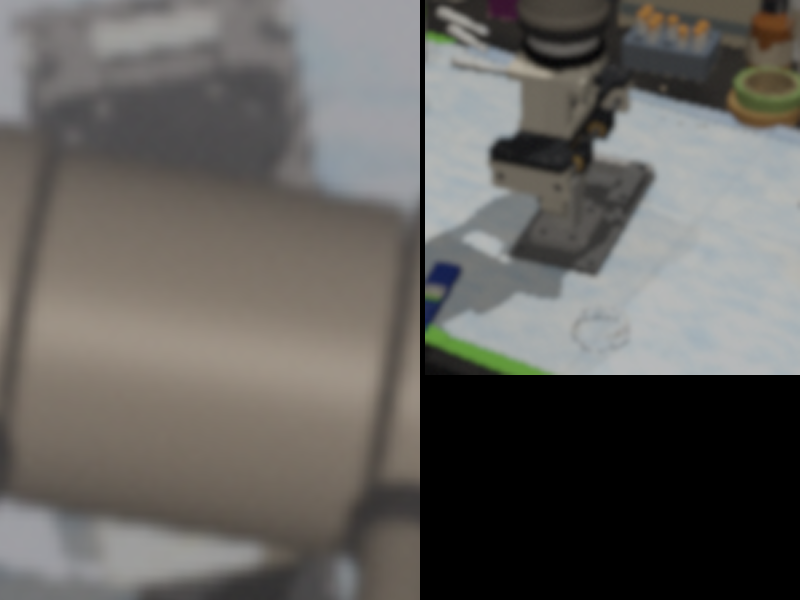

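The arm hides the apron from the top camera. The scene crop shows the foot just above the plate and lined up with it, so I'll lower to contact.

```bash

python3 -m pendant '{"dp":[[0,0,0.003],[0,0,0.006],[0,0,0.009],[0,0,0.0105],[0,0,0.011],[0,0,0.0115],[0,0,0.0115],[0,0,0.0115]],"rotation":[[0,0,0],[0,0,0],[0,0,0],[0,0,0],[0,0,0],[0,0,0],[0,0,0],[0,0,0]]}'
python3 -m pendant '{"dp":[[0,0,0.0005],[0,0,0.0005],[0,0,0.0005]],"rotation":[[0,0,0],[0,0,0],[0,0,0]]}'
```

```text
time: 8.12
tool_pos: [478.0, -2.8, 34.6]
tcp_rot: [3.141, 0.0, 1.733]
contact_force: [0.1, 0.3, -1.8]
grip_width: 29.6
finger_force: 30.0
time: 8.5
tool_pos: [478.1, -2.8, 34.1]
tcp_rot: [3.141, 0.0, 1.733]
contact_force: [0.4, -0.2, -1.8]
grip_width: 29.8
finger_force: 30.0
```

```bash

python3 -m pendant '{"dp":[[0,0,0.0003],[0,0,0.0006],[0,0,0.0006],[0,0,0.0006]],"rotation":[[0,0,0],[0,0,0],[0,0,0],[0,0,0]]}'
python3 -m pendant '{"dp":[[0,0,0.0003],[0,0,0.0006],[0,0,0.0006]],"rotation":[[0,0,0],[0,0,0],[0,0,0]]}'
```

```text
time: 9.0
tool_pos: [478.1, -2.8, 34.0]
tcp_rot: [3.141, 0.0, 1.733]
contact_force: [-1.4, 0.0, 6.6]
grip_width: 29.7
finger_force: 30.0
time: 9.38
tool_pos: [478.1, -2.8, 34.0]
tcp_rot: [3.141, 0.0, 1.733]
contact_force: [-4.0, 0.3, 13.6]
grip_width: 29.9
finger_force: 30.0
```

```bash

python3 -m pendant '{"dp":[[0,0,-0.0008],[0,0,-0.0008],[0,0,-0.0008],[0,0,-0.0008],[0,0,-0.0008]],"rotation":[[0,0,0],[0,0,0],[0,0,0],[0,0,0],[0,0,0]]}' 0.065
python3 -m pendant '{"dp":[[0,0,-0.02],[0,0,-0.05],[0,0,-0.08],[-0.03,0,-0.1],[-0.08,0,-0.1],[-0.13,0,-0.1],[-0.18,0,-0.1],[-0.22,0,-0.1]],"rotation":[[0,0,0],[0,0,0],[0,0,0],[0,0,0],[0,0,0],[0,0,0],[0,0,0],[0,0,0]]}'
python3 - <<'E'
from h import *
c=vision.capture('top'); c['pixels']=np.mean([vision.capture('top')['pixels'] for _ in range(8)],0).astype(np.uint8); np.save('top2.npy',c['pixels'])
o=rect(c,425,625,-70,70,12,3); 
p=rect(c,430,530,-60,40,16,3.7)
q=np.zeros((600,800,3),np.uint8);q[:,:420]=o[:600,:420];q[:370,425:795]=p[:370,:370]
cv2.imwrite('pics/apr2.png',q)
E
```

```text
time: 10.0
tool_pos: [478.0, -2.8, 33.5]
tcp_rot: [-3.141, 0.0, 1.733]
contact_force: [0.0, -0.7, 0.1]
grip_width: 64.6
finger_force: 0.0
time: 11.0
tool_pos: [513.5, -221.9, 133.5]
tcp_rot: [3.142, 0.0, 1.732]
contact_force: [-0.1, 0.3, -0.1]
grip_width: 65.2
finger_force: 0.0
```

View pics/apr2.png

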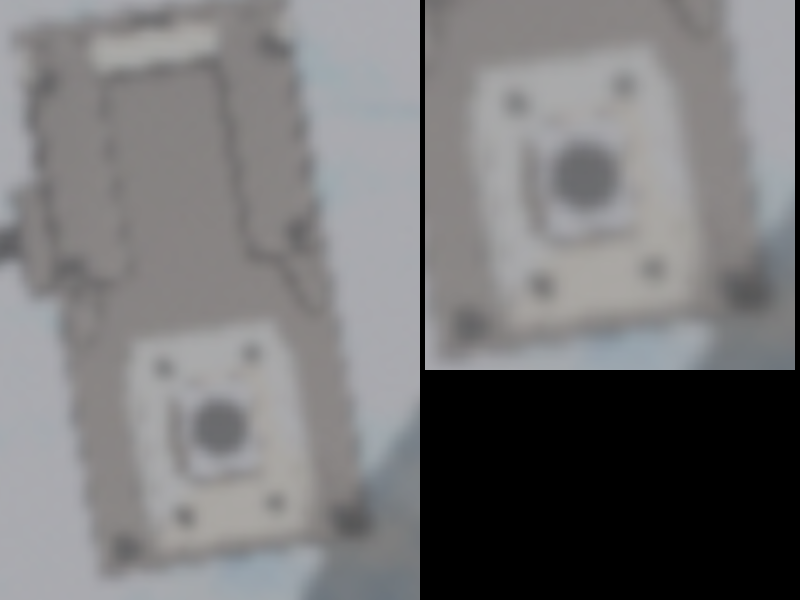

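The carrier sits on the apron with its foot centre at about (218,435) in the left panel. The plate's sides at that row are near 81 and 347. I'll measure the relative offset and yaw numerically in the dock frame.

```bash
cat >m.py <<'E'
from h import *
c=vision.capture('top'); A=np.load('top.npy'); B=np.load('top2.npy')
O=np.array([534.1,6.5]); ps=np.radians(9.3); S=8
def band(img,x0,x1,z,h=60):
    x=np.arange(x0,x1,.5); y=np.arange(-h,h,1/S); X,Y=np.meshgrid(x,y,indexing='ij')
    P=np.c_[O[0]+X.ravel()*np.cos(ps)-Y.ravel()*np.sin(ps),O[1]+X.ravel()*np.sin(ps)+Y.ravel()*np.cos(ps),np.full(X.size,z)]
    p=proj(c,P).astype(np.float32).reshape(*X.shape,2)
    return y,cv2.remap(img,p[...,0],p[...,1],cv2.INTER_LINEAR).astype(float).mean((0,2))
def edge(y,v,lo,hi):
    m=(y>lo)&(y<hi); g=np.abs(np.gradient(cv2.GaussianBlur(v[:,None],(1,0+1),0).ravel())); g=np.convolve(g,np.ones(9)/9,'same')[m]
    g=np.where(g>.4*g.max(),g,0); return (y[m]*g).sum()/g.sum()
for x0,x1 in((-90,-65),(-65,-45),(-45,-25)):
    y,v=band(A,x0,x1,8); print('plate',x0,[edge(y,v,a,b) for a,b in((36,55),(-55,-36))],end=' ')
    y,v=band(A,x0,x1,0); print('bottom',x0,[edge(y,v,a,b) for a,b in((36,55),(-55,-36))])
for x0,x1 in((-79,-67),(-67,-57),(-57,-47),(-47,-37)):
    y,v=band(B,x0,x1,16); print('foot',x0,[edge(y,v,a,b) for a,b in((22,36),(-36,-22))])
for x0,x1 in((25,40),(40,60)):
    y,v=band(A,x0,x1,24.8); print('lip',x0,[edge(y,v,a,b) for a,b in((14,27),(-27,-14))])
    y,v=band(A,x0,x1,24.8); print('outer',x0,[edge(y,v,a,b) for a,b in((36,55),(-55,-36))])
E
python3 m.py
```

```text
plate -90 [np.float64(46.667838496553216), np.float64(-46.533995643276775)] bottom -90 [np.float64(46.92073020914485), np.float64(-46.860083066715625)]
plate -65 [np.float64(46.72496185107906), np.float64(-46.87467263391858)] bottom -65 [np.float64(47.02061857658715), np.float64(-47.25752962617467)]
plate -45 [np.float64(47.01564964114448), np.float64(-46.49053798542317)] bottom -45 [np.float64(47.308285337173025), np.float64(-46.773964920265946)]
foot -79 [np.float64(27.115000923702194), np.float64(-29.03226201430734)]
foot -67 [np.float64(26.78389394341878), np.float64(-28.91041160094443)]
foot -57 [np.float64(27.15634587850276), np.float64(-28.782289486395108)]
foot -47 [np.float64(27.40598185398791), np.float64(-28.848092863618707)]
lip 25 [np.float64(20.076271699026194), np.float64(-20.029614163039643)]
outer 25 [np.float64(47.30204838851323), np.float64(-46.09927720701882)]
lip 40 [np.float64(19.79069650742673), np.float64(-19.99740026568143)]
outer 40 [np.float64(45.761877113866966), np.float64(-46.15704723781346)]
```

```bash

python3 -m pendant '{"dp":[[0.04,0,0],[0.09,0,0],[0.14,0,0],[0.18,0,0],[0.21,0,0],[0.22,0,0],[0.22,0,0.01],[0.22,0,0.03]],"rotation":[[0,0,0],[0,0,0],[0,0,0],[0,0,0],[0,0,0],[0,0,0],[0,0,0],[0,0,0]]}'
python3 -m pendant '{"dp":[[0,0,0.02],[0,0,0.04],[0,0,0.055],[0,0,0.065],[0,0,0.069],[0,0,0.07],[0,0,0.07]],"rotation":[[0,0,0],[0,0,0],[0,0,0],[0,0,0],[0,0,0],[0,0,0],[0,0,0]]}'
python3 -m pendant '{"dp":[[0,0,0],[0,0,0],[0,0,0],[0,0,0],[0,0,0],[0,0,0]],"rotation":[[0,0,0],[0,0,0],[0,0,0],[0,0,0],[0,0,0],[0,0,0]]}' 0.0
```

```text
time: 12.5
tool_pos: [478.8, -3.7, 103.4]
tcp_rot: [3.14, 0.001, 1.732]
contact_force: [-0.2, -0.3, -0.3]
grip_width: 64.8
finger_force: 0.0
time: 13.38
tool_pos: [478.3, -2.9, 33.9]
tcp_rot: [3.141, 0.0, 1.733]
contact_force: [0.7, 0.0, -0.3]
grip_width: 65.0
finger_force: 0.0
time: 14.12
tool_pos: [478.0, -2.7, 33.7]
tcp_rot: [3.141, 0.0, 1.733]
contact_force: [0.3, 0.6, 1.5]
grip_width: 29.6
finger_force: 30.0
```

```bash

python3 -m pendant '{"dp":[[0.0008,0,-0.0003],[0.0008,0.004,-0.0003],[0.0008,0.008,-0.0003],[0.0008,0.012,-0.0003],[0.0008,0.016,-0.0003],[0.0008,0.02,-0.0003],[0.0008,0.024,-0.0003],[0.0008,0.028,-0.0003]],"rotation":[[0,0,0],[0,0,0],[0,0,0],[0,0,0],[0,0,0],[0,0,0],[0,0,0],[0,0,0]]}'
python3 -m pendant '{"dp":[[0,0,0],[0,0,0]],"rotation":[[0,0,0],[0,0,0]]}'
```

```text
time: 15.12
tool_pos: [505.7, 2.6, 33.9]
tcp_rot: [-3.142, 0.0, 1.733]
contact_force: [-0.3, 0.9, -2.6]
grip_width: 30.2
finger_force: 30.0
time: 15.38
tool_pos: [505.3, 2.6, 33.8]
tcp_rot: [-3.141, 0.0, 1.733]
contact_force: [-0.5, 0.1, -2.8]
grip_width: 29.9
finger_force: 30.0
```

```bash

python3 -m pendant '{"dp":[[0,0.002,0],[0,0.004,0],[0,0.006,0],[0,0.008,0],[0,0.01,0],[0,0.012,0]],"rotation":[[0,0,0],[0,0,0],[0,0,0],[0,0,0],[0,0,0],[0,0,0]]}'
python3 -m pendant '{"dp":[[0,0.002,0],[0,0.004,0],[0,0.006,0],[0,0.008,0],[0,0.01,0],[0,0.012,0]],"rotation":[[0,0,0],[0,0,0],[0,0,0],[0,0,0],[0,0,0],[0,0,0]]}'
python3 go.py 566.7 11.8 33.7 1.733
```

```text
time: 16.12
tool_pos: [517.2, 4.1, 33.8]
tcp_rot: [-3.141, 0.001, 1.733]
contact_force: [-2.1, -4.3, -2.9]
grip_width: 29.6
finger_force: 30.0
time: 16.88
tool_pos: [529.0, 5.1, 33.9]
tcp_rot: [-3.141, 0.002, 1.733]
contact_force: [-0.7, -7.8, -2.8]
grip_width: 29.8
finger_force: 30.0
dp m [0.0005 0.0383 0.0001] rot [-0.0009  0.0018 -0.    ]
16.875 [529.03   5.09  33.85] [-3.1407e+00  1.8000e-03  1.7330e+00] [-0.71 -7.75 -2.77] 29.816733702929447
```

```bash

python3 -m pendant '{"dp":[[0,0.004,0],[0,0.008,0],[0,0.012,0],[0,0.016,0],[0,0.02,0],[0,0.024,0],[0,0.028,0],[0,0.032,0]],"rotation":[[0,0,0],[0,0,0],[0,0,0],[0,0,0],[0,0,0],[0,0,0],[0,0,0],[0,0,0]]}'
python3 -m pendant '{"dp":[[0,0.001,0],[0,0.002,0],[0,0.003,0],[0,0.003,0]],"rotation":[[0,0,0],[0,0,0],[0,0,0],[0,0,0]]}'
python3 go.py 566.7 11.8 33.7 1.733
```

```text
time: 17.88
tool_pos: [561.0, 10.2, 33.9]
tcp_rot: [-3.141, 0.002, 1.733]
contact_force: [-1.1, -7.0, -2.4]
grip_width: 29.7
finger_force: 30.0
time: 18.38
tool_pos: [564.2, 10.6, 33.9]
tcp_rot: [3.141, 0.002, 1.733]
contact_force: [0.5, -7.1, -3.5]
grip_width: 29.6
finger_force: 30.0
dp m [0.0008 0.0027 0.0002] rot [0.0004 0.0022 0.0002]
18.375 [564.17  10.62  33.91] [3.1412e+00 2.2000e-03 1.7332e+00] [ 0.47 -7.08 -3.49] 29.56195842690139
```

```bash

python3 -m pendant '{"dp":[[0,0.0005,0],[0,0.001,0],[0,0.0015,0],[0,0.0015,0],[0,0.0015,0]],"rotation":[[0,0,0],[0,0,0],[0,0,0],[0,0,0],[0,0,0]]}'
python3 -m pendant '{"dp":[[0,0.0005,0],[0,0.0005,0],[0,0.0005,0]],"rotation":[[0,0,0],[0,0,0],[0,0,0]]}'
```

```text
time: 19.0
tool_pos: [565.5, 10.9, 33.9]
tcp_rot: [3.141, 0.002, 1.733]
contact_force: [-0.5, -7.6, -3.0]
grip_width: 29.6
finger_force: 30.0
time: 19.38
tool_pos: [565.7, 10.9, 33.9]
tcp_rot: [-3.141, 0.002, 1.733]
contact_force: [-1.1, -7.7, -2.6]
grip_width: 30.0
finger_force: 30.0
```

```bash

python3 -m pendant '{"dp":[[0,0,0.0003],[0,0.0005,0.0003],[0,0.0005,0.0003],[0,0.0005,0.0003]],"rotation":[[0,0,0],[0,0,0],[0,0,0],[0,0,0]]}'
python3 -m pendant '{"dp":[[0,0.0005,0],[0,0.0005,0],[0,0.0005,0]],"rotation":[[0,0,0],[0,0,0],[0,0,0]]}'
```

```text
time: 19.88
tool_pos: [565.7, 10.9, 33.8]
tcp_rot: [-3.14, 0.002, 1.733]
contact_force: [-3.4, -6.9, 1.2]
grip_width: 29.8
finger_force: 30.0
time: 20.25
tool_pos: [565.7, 10.9, 33.8]
tcp_rot: [-3.139, 0.002, 1.733]
contact_force: [-4.6, -8.5, 2.4]
grip_width: 30.1
finger_force: 30.0
```

```bash

python3 -m pendant '{"dp":[[0,0.0005,0],[0,0.001,0],[0,0.001,0],[0,0.001,0]],"rotation":[[0,0,0],[0,0,0],[0,0,0],[0,0,0]]}'
```

```text
time: 20.75
tool_pos: [565.8, 10.9, 33.9]
tcp_rot: [-3.137, 0.002, 1.733]
contact_force: [-7.7, -9.8, 6.1]
grip_width: 29.7
finger_force: 30.0
```

```bash
python3 - <<'E'
from h import *
s=vision.capture('scene'); u=proj(s,[[570,12,30]])[0].astype(int); print(u)
b=s['pixels'][u[1]-50:u[1]+50,u[0]-65:u[0]+65,::-1]; cv2.imwrite('pics/home.png',cv2.resize(b,(780,600),interpolation=cv2.INTER_CUBIC))
E
```

```text
[263 183]
```

View pics/home.png

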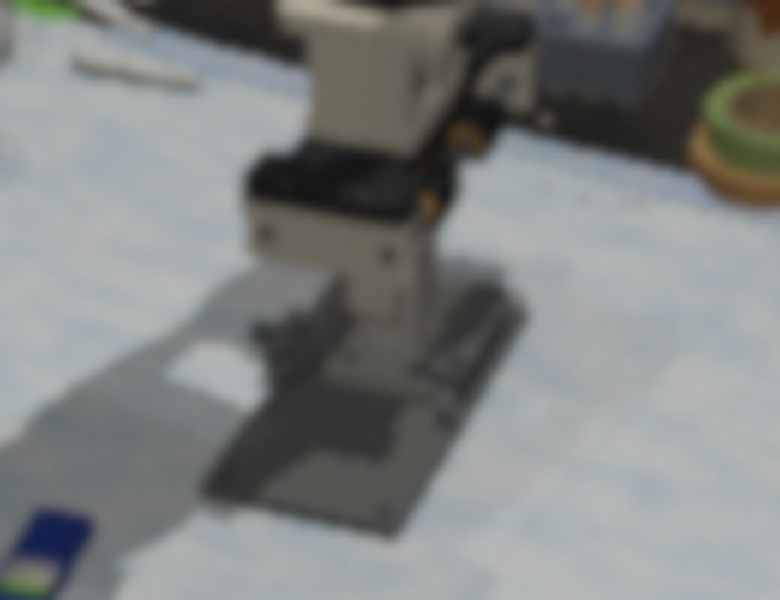

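```bash

python3 -m pendant '{"dp":[[0,0.0005,0],[0,0.0008,0],[0,0.0008,0],[0,0.0008,0],[0,0.0008,0]],"rotation":[[0,0,0],[0,0,0],[0,0,0],[0,0,0],[0,0,0]]}'
```

```text
time: 21.42
tool_pos: [565.9, 10.9, 33.9]
tcp_rot: [-3.136, 0.002, 1.733]
contact_force: [-11.7, -10.3, 7.7]
grip_width: 29.8
finger_force: 30.0
```

```bash

python3 -m pendant '{"dp":[[0,0,0],[0,0,0],[0,0,0],[0,0,0],[0,-0.001,0],[0,-0.002,0],[0,-0.002,0]],"rotation":[[0,0,0],[0,0,0],[0,0,0],[0,0,0],[0,0,0],[0,0,0],[0,0,0]]}'
python3 -m pendant '{"dp":[[0,0,0],[0,0,0],[0,0,0],[0,0,0]],"rotation":[[0,0,0],[0,0,0],[0,0,0],[0,0,0]]}' 0.055
python3 -m pendant '{"dp":[[0,0,-0.01],[0,0,-0.03],[0,0,-0.06],[0,0,-0.09],[-0.05,0,-0.1],[-0.1,0,-0.1],[-0.16,0,-0.1],[-0.22,0,-0.1]],"rotation":[[0,0,0],[0,0,0],[0,0,0],[0,0,0],[0,0,0],[0,0,0],[0,0,0],[0,0,0]]}'
python3 - <<'E'
from h import *
c=vision.capture('top'); c['pixels']=np.mean([vision.capture('top')['pixels'] for _ in range(8)],0).astype(np.uint8); np.save('top3.npy',c['pixels'])
q=rect(c,425,635,-75,75,16,2.8); cv2.imwrite('pics/fin.png',q)
E
```

```text
time: 22.3
tool_pos: [565.7, 10.9, 33.8]
tcp_rot: [-3.14, 0.002, 1.733]
contact_force: [-4.1, -7.7, 2.5]
grip_width: 29.7
finger_force: 30.0
time: 22.8
tool_pos: [566.6, 12.7, 33.6]
tcp_rot: [3.141, 0.0, 1.733]
contact_force: [-0.2, 0.2, -0.5]
grip_width: 54.6
finger_force: 0.0
time: 23.8
tool_pos: [602.3, -206.3, 134.7]
tcp_rot: [3.14, 0.001, 1.733]
contact_force: [0.9, 0.2, -0.4]
grip_width: 55.0
finger_force: 0.0
```

View pics/fin.png

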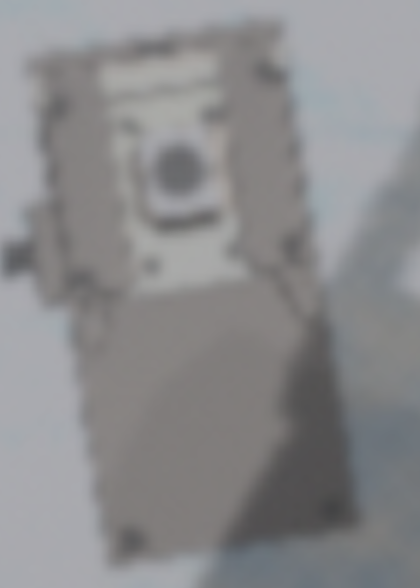

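The final view shows the foot under both lips, with its rear edge from (137,293) to (245,278) and its front against the white-labelled stop bar. I'll check the insertion depth numerically.

```bash
cat >m2.py <<'E'
from h import *
c=vision.capture('top'); A=np.load('top.npy'); F=np.load('top3.npy')
O=np.array([534.1,6.5]); ps=np.radians(9.3)
def e(img,y0,y1,z,lo,hi):
    x=np.arange(lo,hi,.125); y=np.arange(y0,y1,.5); X,Y=np.meshgrid(x,y,indexing='ij')
    P=np.c_[O[0]+X.ravel()*np.cos(ps)-Y.ravel()*np.sin(ps),O[1]+X.ravel()*np.sin(ps)+Y.ravel()*np.cos(ps),np.full(X.size,z)]
    p=proj(c,P).astype(np.float32).reshape(*X.shape,2)
    v=cv2.remap(img,p[...,0],p[...,1],cv2.INTER_LINEAR).astype(float).mean((1,2))
    g=np.convolve(np.abs(np.gradient(v)),np.ones(9)/9,'same')[6:-6]; x=x[6:-6]; g=np.where(g>.4*g.max(),g,0); return (x*g).sum()/g.sum()
for n,I in(('A',A),('F',F)):
    print(n,'plate -96:',e(I,-10,30,8,-106,-86),'plate 90:',[e(I,a,b,8,84,98) for a,b in((-42,-30),(30,42))])
    print('stop face 68 (A: floor below)',e(I,-12,12,24.5,62,74))
print('foot rear (-2):',e(F,-17,15,16,-12,8))
# disc centre (33)
p=proj(c,[[O[0]+33*np.cos(ps),O[1]+33*np.sin(ps),73]])[0]; g=cv2.resize(cv2.cvtColor(F,cv2.COLOR_RGB2GRAY)[int(p[1])-9:int(p[1])+10,int(p[0])-9:int(p[0])+10],None,fx=8,fy=8,interpolation=cv2.INTER_CUBIC)
n,l,s,k=cv2.connectedComponentsWithStats((g<120).astype(np.uint8))
for i in range(1,n):
    if s[i][4]>300:
        w=ray(c,[(k[i]+.5)/8-.5+[int(p[0])-9,int(p[1])-9]],73)[0][:2]-O; print('disc',s[i][4],w@[np.cos(ps),np.sin(ps)],w@[-np.sin(ps),np.cos(ps)])
E
python3 m2.py
```

```text
A plate -96: -96.42968410579914 plate 90: [np.float64(89.9916988775332), np.float64(90.56039300971732)]
stop face 68 (A: floor below) 69.25792802446931
F plate -96: -96.10200630200386 plate 90: [np.float64(89.8819199824916), np.float64(90.4632048670669)]
stop face 68 (A: floor below) 68.01537312591593
foot rear (-2): -1.3372975917549612
disc 1652 33.14504349226305 -1.4051124649090556
disc 712 15.570674807214278 -1.050297110631016
```

```bash
python3 -c "
from plant import workorder
print(workorder.close_job())"
```

```text
the job is handed in; nothing more can be done
None
```

The carrier is home in the dock: it was pressed against the end stop at roughly 11 N for about a second, then released, and the final picture puts its centre within about 1 mm of the 33 mm home position. The arm stayed clear of the other items, and I handed the job in at about 24 s.

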